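Index the ring one mark on and fire the bench punch

TASK

Crank the ring-marking fixture clockwise until the raised lug on its brass drum stands straight up, in line with the fixed pointer. With the drum on the mark, press the spring head of the punch gently all the way down until you feel it stand firmly on its internal stop, keep it leaning on that stop for about a second without ramming it, and let it spring fully back up. Leave the drum on its mark, and do not disturb the loose tools or the loose ring around the fixture.

Things in the scene. Friction and masses are not known exactly. Their poses are not given: they have to be found in the camera images.
- fixture: Ring-marking fixture bolted to the bench; steel base plate 130 x 260 x 12 mm. Place and heading vary. Origin: centre of the plate's underside, z up. In its frame: grey worm gearbox 90 x 60 mm, top 115 mm high, at y = +75 mm; brass drum in the middle; on the same spindle a brass ring at y = -85 mm under a vertical punch barrel, held by a grey column (top 145 mm high) on its +x side.
- index_drum (a joint): Drum angle about the fixture's +y axis, rad. 0 = the mark: the raised lug points straight up, in line with the pointer. Starts at -0.57 to -0.29 (lug leaning to the fixture's -x side). One clockwise turn of the crank, seen from above, adds 10 degrees (0.1745 rad), 1/36 of the crank's turn. Self-locking, no backlash.
- pointer_tip (a point): Tip of the fixed pointer, a 3 mm wide bar beside the drum's gearbox end, 118 mm high. The brass drum (76 mm diameter, horizontal axis along the fixture's y, 75 mm high, 40 mm long) carries one raised lug: a 3 mm wide steel bar along its whole length, 4 mm proud. The other divisions are only thin short lines.
- crank_axis (a point): A point on the crank's vertical axis, fixed to the gearbox at fixture x = -20, y = +75 mm, 150 mm above the bench.
- crank_pin (a point): Centre of the top of the crank's upright black handle: a freely spinning sleeve 14 mm in diameter, from 129 to 171 mm above the bench, 30 mm from the crank axis on a flat steel arm (top 128 mm, hub top 132 mm high). It goes round with the crank, which starts at any angle; turning takes about 2 to 3 N at the handle.
- punch_head: Black mushroom head of the punch plunger, 32 mm in diameter, 13 mm tall, over the barrel (26 mm diameter, top face 155 mm high). Origin at the centre of its underside, 177 mm above the bench when up; z up. The stop it is pressed on is part of the fixture, inside the barrel.
- punch_top (a point): Centre of the head's top, 190 mm above the bench when up.
- plunger (a joint): How far the head is pressed down, m: 0 when up. The spring takes about 3 N to start and 0.18 N more per mm. The stroke ends on a firm stop inside the barrel, set somewhere between 8 and 18 mm by the last user: it cannot be seen and must be felt. The head springs back when released.
- file: Bystander, to be left alone: loose needle file with round wooden handle, 180 mm long. Origin at its underside.
- graver: Bystander, to be left alone: loose graver with a ball-ended wooden handle, 115 mm long. Origin at its underside.
- ring_blank: Bystander, to be left alone: loose brass ring, 23 mm across, 6 mm high, lying on the base plate. Origin at its underside.
- bur_cup: Bystander, to be left alone: loose small wooden cup, 60 mm across, 45 mm high. Origin at its underside.
- hammer: Bystander, to be left alone: loose hammer, 220 mm long. Origin at its underside.
- ring_stick: Bystander, to be left alone: loose standing tapered steel ring stick, 26 mm across, 150 mm high. Origin at its underside.
- jar: Bystander, to be left alone: loose glass jar, 56 mm across, 70 mm high. Origin at its underside.

How it is judged:
By the outcome, as a careful person would: the job done as asked, in the order asked, and still so for the second after the job is handed in, with the robot touching nothing.
It also fails if it takes over 67 s, if anything falls off the work surface, if the arm or the gripper's body presses on something with over 40 N, if the wrist force passes 120 N, or if a joint passes its speed limit or range.

ROBOT

A 6-joint arm with a two-finger parallel gripper is mounted at the origin on the work surface. World frame = base frame: x ahead of the robot, y to its left, z up, the work surface at z = 0. Lengths are in m, angles in rad, forces in N, time in s.
With the tool pointing down it reaches from about 0.35 to 0.85 m from the base axis. Payload 8.1 kg.
Tool frame: the origin (TCP) lies midway between the tips of the shut fingers; the grasp point (between the pads) lies robot.grip_depth behind it (robot.grip_depth is the distance from the TCP to the grasp point, in m); z points along the fingers, y is the line along which they close (so a half turn about z gives the same grasp; the last joint's range is limited). The gripper opens to 93 mm and grips with 3 to 60 N. Pads are 15 mm wide; open, the fingers measure 128 mm over their backs; the gripper's body (75 mm by 188 mm) begins 65 mm behind the grasp point.
Start: joints at [-1.38, 0.13, 1.488, -0, 1.523, -0.085], TCP at [0.163, -0.577, 0.219] pointing down, gripper open.
Joint ranges: [-2.96, 2.96], [-0.89, 2.26], [0.02, 2.5], [-1.34, 4.48], [0, 2.73], [-2.66, 2.66]. Speed limits (rad/s): [2.39, 2.39, 2.79, 3.14, 3.14, 3.14].

INTERFACE

Orientations are given as a rotation vector (axis times angle).
In Python, from plant import robot gives the robot as it stands.
- The arm moves only by the tool carry_out, never from a script. Its argument "rows" is a list of rows, each a list of 6 numbers: the shift along the tool's x, y, z in m, then the turn, a rotation vector about the tool's x, y, z in degrees. A call has 1 to 12 rows; each row is the pose to reach, as a shift and turn from the pose commanded when the call began, along the tool's axes at that moment; what a row does not reach only later rows make up. A row lasts 1/8 s, in which the tool goes at most 62.5 mm and 10.7 degrees, less where a joint would pass 70% of its speed; a pose out of reach is approached as far as the arm can. A call with a gripper value outside its range is refused whole. "jaw" is the closure in counts, from 0 (fully open) to 255 (shut), set as the call begins (left out, the last holds). The fingers move at their own pace and stop on an object; "force" is the grip in N (left out, the last holds). Time passes only in rows, so rows that repeat a pose let the fingers close. It gives the time, the measured TCP pose, the force, the opening and the grip force at its end, in the units of the state.
- robot.read_state(): the state, without advancing time (a new reading comes with each control period).
- robot.read_camera(name): name is "side" or "top" or "wrist"; returns the picture (480x640x3 uint8, red, green, blue); there is no depth.
- robot.camera_model(name): a dict with "fx", "fy", "cx", "cy" (pixels), "R" (3x3) and "t" (3): a world point X has camera coordinates R X + t; the wrist camera has in their place "mount" (4x4, takes a point from camera to tool coordinates, whose origin is the TCP and whose axes are the flange's). Camera axes: x right, y down, z forward; pixel columns grow to the right and rows downward; lengths in m; the calibration is good to about 2 mm. A picture is of the moment at which its call begins: read the wrist's pose just before it. camera_model takes no time and is no camera call.
- robot.close_job(): hands the job in; it is judged then, once.
Trained networks look in the newest picture that a camera, given by its name, has taken for a name from the list of things; names that differ only in an ending like _2 or _b are one class to them, and where a whole thing is asked for, a point or a joint stands for the part that bears it (a point fixed in the world has none). Each returns a list of dicts, best first, with "conf" (0 to 1); they miss things now and then, are a little off and sometimes report something else, mostly with a low value. They report only what shows in the picture. A call takes as long as a camera call.
- robot.outline_of(camera, target): "pixels" (480x640 bool, what is visible of it) and "pixel" ([column, row] in pixels, amid what is visible of it).
The state is a dict: "t": time; "q": joint angles; "dq": joint speeds; "joint_torque": joint torques, N m; "tool_pos": TCP position; "orientation": TCP orientation; "force": force on the tool from outside, world axes, zero at the start; "wrist_torque": the same for the moment, N m; "opening": finger opening in m; "gripper_force": force on a finger pad.
Only numpy, scipy, OpenCV 4.12 (cv2) and the standard library are available. Lean on these libraries where they do the work, as an engineer would, in place of code of your own. Each camera call takes 0.05 s, during which the arm holds its last target. There are 200 camera calls.

## Working session

There is one attempt and no reset: what is moved stays moved. The work goes in short steps, Python scripts to look and compute and a tool call to move; the robot and the scene stay as the last step left them, time stands still between calls to the robot, and variables do not carry over. Pictures are saved under pics/ and viewed, at most 10 in all, crops included, and the job is handed in when it is done.

Besides the shell and the picture viewer there is one more tool, called after "Call:" by a JSON object that holds its "name" and its "arguments", one argument or row to a line. carry_out: Moves the arm, as the interface text tells. Its arguments: {"type":"object","properties":{"rows":{"type":"array"},"jaw":{"type":"number"},"force":{"type":"number"}},"required":["rows"]}

```bash
mkdir -p pics; ls
cat > h.py <<'E'
import numpy as np, cv2
from scipy.spatial.transform import Rotation as Ro
from plant import robot
def snap(n,f=None):
    im=robot.read_camera(n)
    if f: cv2.imwrite('pics/'+f,im[:,:,::-1])
    return im
def ray(n,px,st=None):
    m=robot.camera_model(n)
    d=np.array([(px[0]-m['cx'])/m['fx'],(px[1]-m['cy'])/m['fy'],1.])
    if n=='wrist':
        M=np.array(m['mount']);st=st or robot.read_state()
        Rt=Ro.from_rotvec(st['orientation']).as_matrix()
        return Rt@M[:3,3]+np.array(st['tool_pos']),Rt@M[:3,:3]@d
    R=np.array(m['R']);t=np.array(m['t'])
    return -R.T@t,R.T@d
def atz(n,px,z,st=None):
    o,d=ray(n,px,st); return o+d*(z-o[2])/d[2]
def tri(*rs):
    A=0;b=0
    for o,d in rs:
        d=d/np.linalg.norm(d);P=np.eye(3)-np.outer(d,d);A=A+P;b=b+P@o
    return np.linalg.solve(A,b)
def proj(n,X):
    m=robot.camera_model(n);c=np.array(m['R'])@X+np.array(m['t'])
    return np.array([m['fx']*c[0]/c[2]+m['cx'],m['fy']*c[1]/c[2]+m['cy']])
E
python3 - <<'E'
from h import *
a=snap('top','top.png');b=snap('side','side.png')
s=robot.read_state();print(s['t'],s['force'],s['tool_pos'],s['orientation'],robot.grip_depth)
for c in('top','side'):
    o,_=ray(c,(320,240));print(c,o)
    for n in('fixture','crank_pin','punch_head','index_drum','hammer','file','graver','ring_stick','jar','bur_cup','ring_blank'):
        print(c,n,[(np.round(r['conf'],2),np.round(r['pixel']),int(r['pixels'].sum())) for r in robot.outline_of(c,n)[:2]])
E
```

```text
pics
0.1 [-0.08911247 -0.04689407 -0.87249717] [ 0.1633097  -0.57682883  0.21768143] [-3.11013206e+00 -4.31622036e-01  1.23678725e-04] 0.0188
top [ 0.47180774 -0.00951343  1.51144753]
top fixture [(np.float64(0.97), array([340., 242.]), 5971)]
top crank_pin [(np.float64(0.46), array([316., 236.]), 49)]
top punch_head [(np.float64(0.67), array([381., 240.]), 177)]
top index_drum [(np.float64(0.85), array([341., 238.]), 779)]
top hammer [(np.float64(0.84), array([468., 270.]), 1293)]
top file [(np.float64(0.56), array([327., 286.]), 379), (np.float64(0.21), array([378., 241.]), 183)]
top graver [(np.float64(0.74), array([336., 242.]), 5865), (np.float64(0.5), array([328., 197.]), 191)]
top ring_stick [(np.float64(0.72), array([136., 324.]), 223)]
top jar [(np.float64(0.92), array([130., 273.]), 556)]
top bur_cup [(np.float64(0.59), array([404., 198.]), 455)]
top ring_blank [(np.float64(0.43), array([136., 326.]), 240)]
side [0.45629634 0.87622457 0.71276324]
side fixture [(np.float64(0.72), array([317., 255.]), 4217)]
side crank_pin []
side punch_head []
side index_drum [(np.float64(0.5), array([328., 232.]), 270), (np.float64(0.25), array([392., 408.]), 781)]
side hammer [(np.float64(0.67), array([364., 212.]), 652)]
side file []
side graver [(np.float64(0.47), array([281., 266.]), 156), (np.float64(0.21), array([328., 191.]), 76)]
side ring_stick [(np.float64(0.83), array([393., 409.]), 787)]
side jar [(np.float64(0.56), array([314., 420.]), 1429)]
side bur_cup [(np.float64(0.59), array([299., 224.]), 318), (np.float64(0.39), array([358., 277.]), 198)]
side ring_blank [(np.float64(0.17), array([357., 277.]), 174)]
```

Run:
```python
import cv2
a=cv2.imread('pics/top.png')[165:315,240:440];cv2.imwrite('pics/topc.png',cv2.resize(a,(800,600),interpolation=cv2.INTER_CUBIC))
b=cv2.imread('pics/side.png')[170:320,230:430];cv2.imwrite('pics/sidec.png',cv2.resize(b,(800,600),interpolation=cv2.INTER_CUBIC))
from h import *
P=atz('top',(381,240),.19);C=atz('top',(316,236),.171);D=atz('top',(341,238),.1);print(P,C,D,robot.read_state()['t'])
r=robot.outline_of('top','fixture')[0]['pixels']
```

```text
[ 0.57665561 -0.17266202  0.19      ] [ 0.59016797 -0.03459376  0.171     ] [ 0.59052461 -0.09271756  0.1       ] 1.2
```

View pics/topc.png

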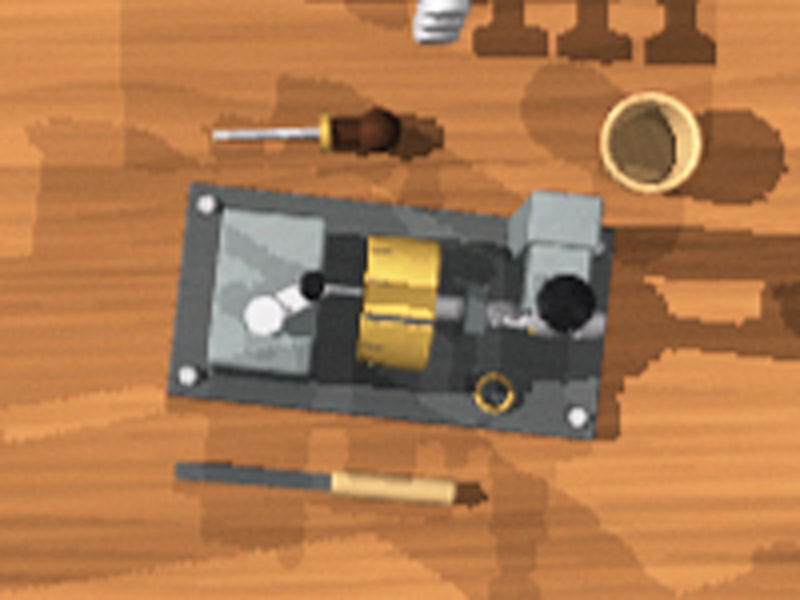

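View pics/sidec.png

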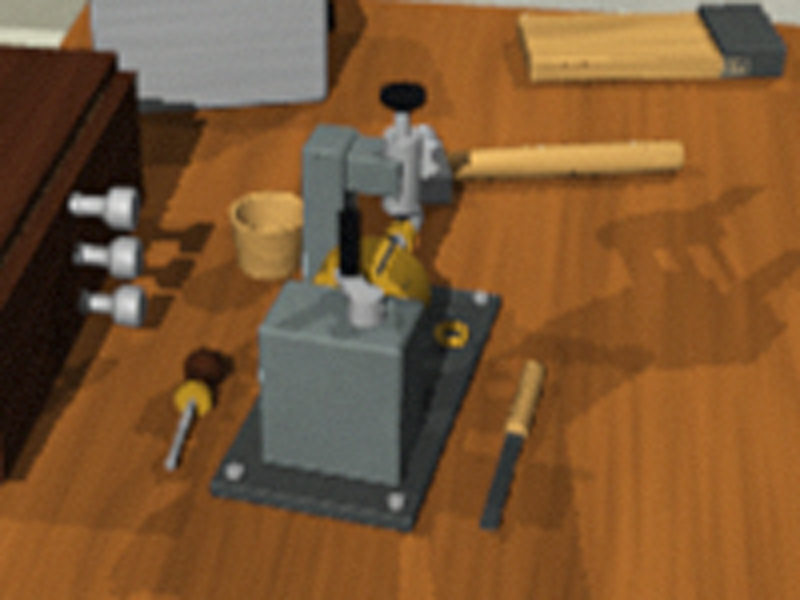

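```bash
cat >> h.py <<'E'
def rel(target,yaw_to=None):
    """shift in tool axes and turn about tool z (deg) from current measured pose to target"""
    st=robot.read_state();R=Ro.from_rotvec(st['orientation']).as_matrix()
    sh=R.T@(np.array(target)-st['tool_pos']);yaw=np.degrees(np.arctan2(R[1,0],R[0,0]))
    return np.round(sh*1000,1), None if yaw_to is None else round(yaw-yaw_to,2), round(yaw,2)
E
python3 - <<'E'
from h import *
f=lambda c:(240+c[0]/4,165+c[1]/4)
TL,BL,BR=[atz('top',f(c),.012)[:2] for c in((192,183),(170,397),(598,438))]
print(np.linalg.norm(TL-BL),np.linalg.norm(BR-BL))
c=(TL+BR)/2
y=TL*0+BL-BR;y/=np.linalg.norm(y);x=np.array([y[1],-y[0]])
print('c',c,'yaw',np.degrees(np.arctan2(x[1],x[0])))
w=lambda a,b,z:np.r_[c+a*x+b*y,z]
print('axis pred',w(-.02,.075,.15),'hub seen',atz('top',f((265,315)),.132),'pin',atz('top',f((313,284)),.171))
print('punch pred',w(0,-.085,.19),'seen',atz('top',f((567,303)),.19))
L=atz('top',f((398,318)),.112)[:2]-c;print('lug',L@x,L@y)
print(np.round(robot.camera_model('wrist')['mount'],3),robot.camera_model('wrist')['fx'])
print(rel(w(-.0,.05,.33),np.degrees(np.arctan2(x[1],x[0]))))
E
```

```text
0.130344563714845 0.2589819804775798
c [ 0.58706592 -0.09180649] yaw -6.868856624744912
axis pred [ 0.57617927 -0.01495286  0.15      ] hub seen [ 0.57684478 -0.01323454  0.132     ] pin [ 0.59005323 -0.0394564   0.171     ]
punch pred [ 0.57690016 -0.1761964   0.19      ] seen [ 0.57501328 -0.17421054  0.19      ]
lug -0.012520870624125708 0.0021149170107888325
[[-0.    -0.968 -0.251  0.069]
 [ 1.    -0.    -0.     0.001]
 [ 0.    -0.251  0.968 -0.166]
 [ 0.     0.     0.     1.   ]] 414.44233455363764
(array([ 559.1, -397.9, -111.3]), np.float64(22.67), np.float64(15.8))
```

```bash
cat >> h.py <<'E'
C=np.array([.58707,-.09181]);YAW=-6.87
x=np.array([np.cos(np.radians(YAW)),np.sin(np.radians(YAW))]);y=np.array([-x[1],x[0]])
w=lambda a,b,z:np.r_[C+a*x+b*y,z]
def fx(p): d=np.array(p)[:2]-C; return np.round([d@x*1000,d@y*1000],2)
E
python3 -c "
from h import *
print(rel(w(-.02,.035,.28),YAW))"
```

```text
(array([ 534.9, -391.8,  -61.3]), np.float64(22.67), np.float64(15.8))
```

Call:
{"name": "carry_out", "arguments": {
  "rows": [
    [0.015,-0.01,-0.02,0,0,0],
    [0.055,-0.04,-0.045,0,0,3],
    [0.105,-0.077,-0.061,0,0,6],
    [0.155,-0.113,-0.061,0,0,9],
    [0.205,-0.15,-0.061,0,0,12],
    [0.255,-0.187,-0.061,0,0,15],
    [0.305,-0.224,-0.061,0,0,18],
    [0.355,-0.26,-0.061,0,0,20],
    [0.405,-0.297,-0.061,0,0,22],
    [0.455,-0.333,-0.061,0,0,22.7],
    [0.5,-0.366,-0.061,0,0,22.7],
    [0.535,-0.392,-0.061,0,0,22.7]
  ],
  "jaw": 132,
  "force": 15
}}

```text
t: 2.75
tool_pos: [0.5725, -0.0512, 0.2815]
orientation: [-3.136, 0.186, -0.003]
force: [-0.1, -0.0, 0.6]
opening: 0.0447
gripper_force: 0.0
```

Run:
```python
from h import *
robot.read_camera('top')
st=robot.read_state();im=snap('wrist','w1.png')
for n,z in(('crank_pin',.171),('punch_head',.19),('index_drum',.1),('crank_axis',.132),('pointer_tip',.118)):
    for r in robot.outline_of('wrist',n)[:1]:
        print(n,round(r['conf'],2),np.round(r['pixel']),fx(atz('wrist',r['pixel'],z,st)),int(r['pixels'].sum()))
print(st['tool_pos'],fx(st['tool_pos']),rel([0,0,0]))
# draw prediction of axis, pointer line & drum centre
m=robot.camera_model('wrist');M=np.array(m['mount']);R=Ro.from_rotvec(st['orientation']).as_matrix()
def pw(X):
    c=M[:3,:3].T@(R.T@(X-st['tool_pos'])-M[:3,3]);return m['fx']*c[0]/c[2]+m['cx'],m['fy']*c[1]/c[2]+m['cy']
for p in((-.02,.075,.132),(0,.02,.117),(0,-.02,.117)):print(p,np.round(pw(w(*p)),1))
```

```text
crank_pin 0.79 [313. 212.] [ 1.19 50.44] 449
punch_head 0.63 [520. 223.] [ -1.87 -81.23] 2030
index_drum 0.9 [378. 192.] [ 5.08 -2.21] 5169
crank_axis 0.92 [379. 187.] [13.78  1.35] 36853
pointer_tip 0.68 [380. 186.] [12.78 -1.43] 36716
[ 0.57423832 -0.04741073  0.28104665] [-18.05  42.55] (array([-573.7,   14.4,  280. ]), None, np.float64(-6.94))
(-0.02, 0.075, 0.132) [283.2 229.6]
(0, 0.02, 0.117) [353.1 201.5]
(0, -0.02, 0.117) [402.9 201.7]
```

View pics/w1.png

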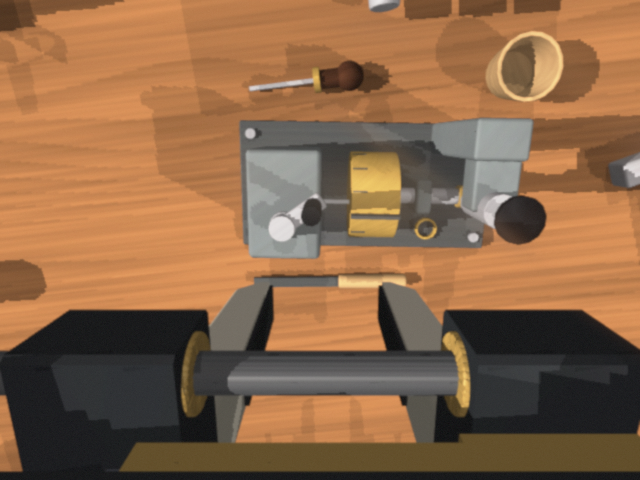

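Run:
```python
from h import *
st=robot.read_state()
p=fx([.59005,-.03946]);print('pin top cam',p,p-[-20,75],'wrist',[fx(atz('wrist',q,.171,st)) for q in((312,216),(312,213))], fx(atz('wrist',(281,228),.132,st)))
im=cv2.imread('pics/w1.png')
g=cv2.cvtColor(im,6).astype(float)
print('rows 195..235 mean cols 358-396',np.round(g[195:236,358:397].mean(1)).astype(int).tolist())
print(g[185:222,322:346].mean(1).astype(int).tolist())
print(g[195:230,310:316].mean(1).astype(int).tolist())
for row in (215,216,217):
    o,d=ray('wrist',(378,row),st);best=min(np.linspace(-.8,.2,501),key=lambda a:abs((lambda X:(fx(X)[0]-42*np.sin(a)))(o+d*((.075+.042*np.cos(a)-o[2])/d[2]))))
    print(row,best,-best/.17453)
cv2.imwrite('pics/w1c.png',cv2.resize(im[140:260,240:440],(800,480),interpolation=cv2.INTER_CUBIC))
```

```text
pin top cam [-3.3  52.33] [ 16.7  -22.67] wrist [array([-3.98, 42.75]), array([-1.92, 42.73])] [-20.89  68.24]
rows 195..235 mean cols 358-396 [140, 140, 139, 138, 137, 137, 136, 136, 135, 133, 132, 132, 137, 156, 178, 189, 190, 183, 154, 110, 88, 97, 106, 117, 142, 167, 175, 175, 173, 172, 172, 172, 170, 168, 165, 160, 153, 149, 148, 144, 136]
[75, 76, 76, 76, 77, 77, 77, 76, 76, 77, 80, 83, 85, 92, 112, 133, 140, 136, 119, 100, 93, 91, 90, 87, 84, 81, 81, 81, 79, 79, 79, 79, 78, 77, 77, 76, 76]
[179, 192, 184, 128, 76, 57, 56, 54, 54, 54, 53, 53, 57, 58, 58, 57, 55, 55, 55, 53, 52, 52, 51, 50, 50, 49, 47, 47, 46, 49, 62, 80, 90, 92, 92]
215 -0.34 1.9480891537271532
216 -0.36400000000000005 2.0856013292843643
217 -0.386 2.211654156878474
```

View pics/w1c.png

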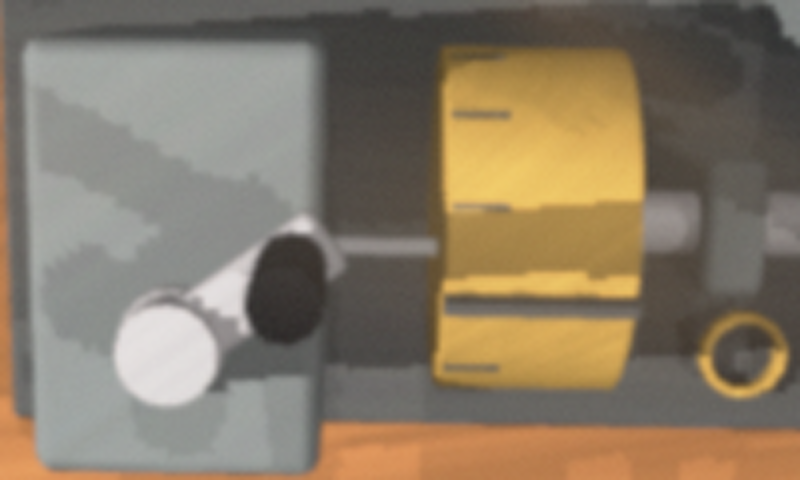

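Run:
```python
from h import *
now=robot.read_state();st=dict(now);st['tool_pos']=np.array([0.57423832,-0.04741073,0.28104665])
print('now',now['tool_pos'],fx(now['tool_pos']),now['dq'].round(3) if hasattr(now['dq'],'round') else now['dq'])
hub=fx(atz('wrist',(281.6,228.5),.132,st));pin=fx(atz('wrist',(311.8,216.5),.171,st));ptr=fx(atz('wrist',(334,201.3),.118,st))
print('hub',hub,'pin',pin,pin-hub,'ptr',ptr)
for row in (216,216.5,217):
    o,d=ray('wrist',(378,row),st);best=min(np.linspace(-.8,.2,501),key=lambda a:abs((lambda X:(fx(X)[0]-ptr[0]-42*np.sin(a)))(o+d*((.075+.042*np.cos(a)-o[2])/d[2]))))
    print(row,best,-best/.17453)
```

```text
now [ 0.57103904 -0.05500029  0.2804956 ] [-20.32  34.63] [-0.012  0.002  0.004 -0.    -0.006  0.001]
hub [-19.14  75.76] pin [-2.16 50.83] [ 16.98 -24.93] ptr [-3.000e-02  3.471e+01]
216 -0.30400000000000005 1.741820890391337
216.5 -0.31400000000000006 1.7991176302068417
217 -0.326 1.8678737179854468
```

Call:
{"name": "carry_out", "arguments": {
  "rows": [
    [0.009,-0.008,0.01,0,0,0],
    [0.0172,-0.0157,0.03,0,0,0],
    [0.0172,-0.0157,0.06,0,0,0],
    [0.0172,-0.0157,0.09,0,0,0],
    [0.0172,-0.0157,0.115,0,0,0],
    [0.0172,-0.0157,0.13,0,0,0],
    [0.0172,-0.0157,0.138,0,0,0],
    [0.0172,-0.0157,0.1385,0,0,0],
    [0.0172,-0.0157,0.1385,0,0,0],
    [0.0172,-0.0157,0.1385,0,0,0]
  ]
}}

```text
t: 4.35
tool_pos: [0.5911, -0.041, 0.1423]
orientation: [3.136, -0.189, 0.003]
force: [0.1, 0.4, -0.5]
opening: 0.0451
gripper_force: 0.0
```

Run:
```python
from h import *
st=robot.read_state();im=snap('wrist','w2.png')
print(fx(st['tool_pos']),st['tool_pos'][2],np.round(st['force'],2))
cv2.imwrite('pics/w2c.png',im[60:460,:,::-1])
```

```text
[-2.06 50.92] 0.14229562007963578 [ 0.11  0.43 -0.46]
```

View pics/w2c.png

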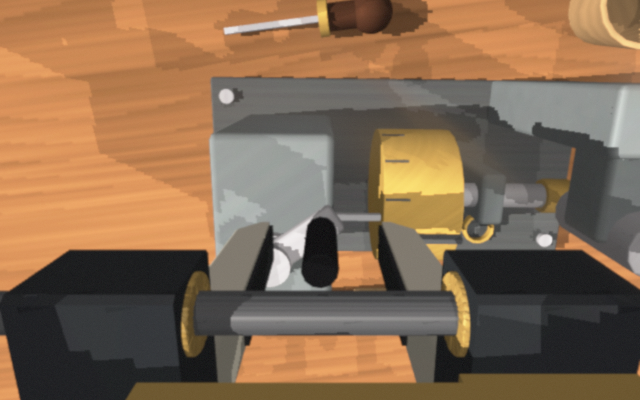

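Call:
{"name": "carry_out", "arguments": {
  "rows": [
    [0,0,0,0,0,0],
    [0,0,0,0,0,0],
    [0,0,0,0,0,0],
    [0,0,0,0,0,0],
    [0,0,0,0,0,0]
  ],
  "jaw": 255,
  "force": 15
}}

```text
t: 5.03
tool_pos: [0.5904, -0.0404, 0.1411]
orientation: [-3.135, 0.189, 0.0]
force: [-1.1, 3.9, -0.3]
opening: 0.0136
gripper_force: 15.0
```

Run:
```python
from h import *
st=robot.read_state();print(fx(st['tool_pos']),np.round(st['force'],2),st['opening'],st['gripper_force'])
# rows for turning: pin from phi0 clockwise, tool shift x=fixture x, y=-fixture y
import math
p0=math.degrees(math.atan2(-24.8,16.9));print(p0)
for k in range(1,13):
    a=math.radians(p0-30*k);b=math.radians(p0);print(k,round(.03*(math.cos(a)-math.cos(b)),4),round(-.03*(math.sin(a)-math.sin(b)),4))
```

```text
[-2.88 51.43] [-1.1   3.86 -0.28] 0.013621017137840799 14.999083131551743
-55.727463099957035
1 -0.0147 0.0051
2 -0.0299 0.0022
3 -0.0417 -0.0079
4 -0.0468 -0.0226
5 -0.0439 -0.0378
6 -0.0338 -0.0496
7 -0.0191 -0.0547
8 -0.0039 -0.0518
9 0.0079 -0.0417
10 0.013 -0.027
11 0.0101 -0.0118
12 -0.0 0.0
```

Call:
{"name": "carry_out", "arguments": {
  "rows": [
    [-0.007,0.0034,0,0,0,0],
    [-0.0147,0.0051,0,0,0,0],
    [-0.0299,0.0022,0,0,0,0],
    [-0.0417,-0.0079,0,0,0,0],
    [-0.0468,-0.0226,0,0,0,0],
    [-0.0439,-0.0378,0,0,0,0]
  ]
}}

```text
t: 5.78
tool_pos: [0.5504, 0.0017, 0.1412]
orientation: [3.135, -0.19, -0.002]
force: [2.1, -3.6, -1.4]
opening: 0.0137
gripper_force: 15.0
```

Run:
```python
from h import *
st=robot.read_state();v=fx(st['tool_pos'])-[-20,75];print(v,np.linalg.norm(v),np.degrees(np.arctan2(v[1],v[0])),st['tool_pos'][2],np.round(st['force'],2),st['opening'],st['gripper_force'])
```

```text
[-27.54  13.42] 30.63573077306954 154.02043275947105 0.14120709665929954 [ 2.06 -3.56 -1.37] 0.013689896868316936 14.999771118164062
```

Call:
{"name": "carry_out", "arguments": {
  "rows": [
    [0.0101,-0.0118,0,0,0,0],
    [0.0248,-0.0169,0,0,0,0],
    [0.04,-0.014,0,0,0,0],
    [0.0518,-0.0039,0,0,0,0],
    [0.0569,0.0108,0,0,0,0],
    [0.054,0.026,0,0,0,0],
    [0.0439,0.0378,0,0,0,0],
    [0.0292,0.0429,0,0,0,0],
    [0.014,0.04,0,0,0,0],
    [0.0022,0.0299,0,0,0,0],
    [-0.0029,0.0152,0,0,0,0],
    [0,0,0,0,0,0]
  ]
}}

```text
t: 7.28
tool_pos: [0.5496, 0.0015, 0.1411]
orientation: [3.135, -0.191, -0.005]
force: [-1.8, -2.5, 1.5]
opening: 0.0134
gripper_force: 15.0
```

Call:
{"name": "carry_out", "arguments": {
  "rows": [
    [0.0101,-0.0118,0,0,0,0],
    [0.0248,-0.0169,0,0,0,0],
    [0.04,-0.014,0,0,0,0],
    [0.046,-0.011,0,0,0,0],
    [0.046,-0.011,0,0,0,0],
    [0.046,-0.011,0,0,0,0]
  ]
}}

```text
t: 8.02
tool_pos: [0.5988, 0.007, 0.1413]
orientation: [3.136, -0.19, 0.002]
force: [4.8, 1.7, -0.5]
opening: 0.0138
gripper_force: 15.0
```

Run:
```python
from h import *
st=robot.read_state();im=snap('wrist','w3.png')
v=fx(st['tool_pos'])-[-20,75];print(st['t'],v,np.linalg.norm(v),np.degrees(np.arctan2(v[1],v[0])),st['tool_pos'][2],np.round(st['force'],2),st['opening'])
cv2.imwrite('pics/w3c.png',cv2.resize(im[180:340,260:500,::-1],(800,533),interpolation=cv2.INTER_CUBIC))
```

```text
8.025 [19.79 24.53] 31.517693443524703 51.104548175890756 0.14128890619580156 [ 4.81  1.67 -0.53] 0.01380507007042085
```

View pics/w3c.png

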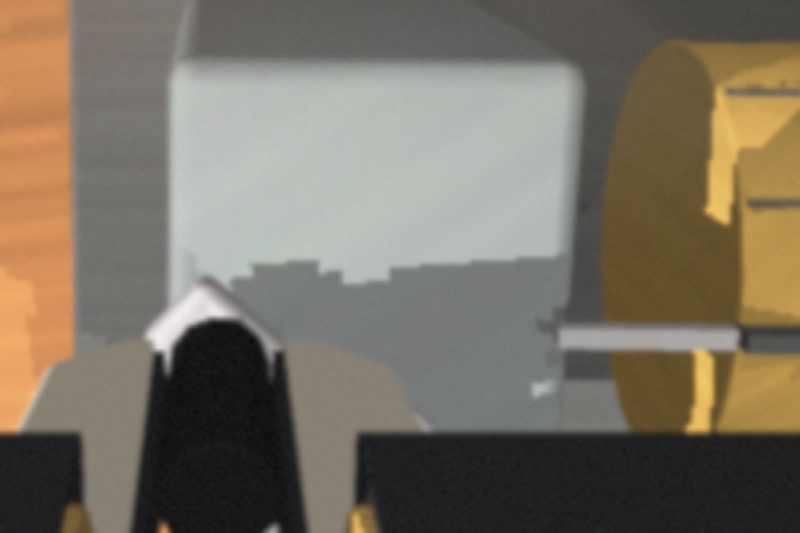

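Run:
```python
from h import *
st=robot.read_state()
g=cv2.cvtColor(cv2.imread('pics/w3.png'),6).astype(float)
print(g[270:295,440:470].mean(1).astype(int).tolist());print(g[270:295,488:540].mean(1).astype(int).tolist())
for c0 in(440,455,470,486,500,515,530): print(c0,g[272:292,c0:c0+8].mean(1).astype(int).tolist())
```

```text
[80, 80, 80, 80, 80, 81, 88, 104, 124, 153, 165, 167, 167, 164, 150, 116, 91, 85, 85, 85, 85, 85, 85, 87, 89]
[157, 157, 154, 147, 138, 129, 121, 105, 78, 62, 66, 79, 85, 86, 86, 90, 108, 129, 137, 139, 141, 143, 145, 146, 148]
440 [78, 79, 79, 81, 90, 108, 129, 154, 165, 166, 166, 162, 143, 106, 82, 77, 78, 77, 76, 77]
455 [80, 80, 80, 81, 88, 103, 122, 152, 166, 167, 167, 165, 150, 113, 85, 79, 78, 79, 79, 79]
470 [79, 79, 79, 79, 85, 99, 118, 145, 163, 168, 168, 168, 161, 138, 127, 133, 137, 137, 137, 138]
486 [147, 133, 124, 121, 115, 96, 72, 61, 68, 79, 83, 84, 85, 92, 112, 129, 134, 137, 143, 148]
500 [143, 137, 134, 127, 119, 100, 74, 61, 67, 80, 85, 86, 86, 92, 112, 132, 137, 136, 134, 134]
515 [159, 157, 144, 129, 121, 106, 79, 61, 64, 78, 85, 86, 86, 90, 104, 126, 136, 140, 145, 146]
530 [156, 143, 131, 126, 123, 114, 85, 66, 66, 80, 87, 87, 88, 90, 106, 132, 142, 143, 143, 144]
```

Call:
{"name": "carry_out", "arguments": {
  "rows": [
    [0.0051,0.0061,0,0,0,0],
    [0.0089,0.0129,0,0,0,0],
    [0.0089,0.0129,0,0,0,0],
    [0.0089,0.0129,0,0,0,0]
  ]
}}

```text
t: 8.57
tool_pos: [0.6056, -0.0072, 0.1412]
orientation: [3.135, -0.19, 0.001]
force: [2.8, -1.4, 0.2]
opening: 0.0134
gripper_force: 15.0
```

Run:
```python
from h import *
st=robot.read_state();im=snap('wrist','w4.png')
v=fx(st['tool_pos'])-[-20,75];print(st['t'],v,np.degrees(np.arctan2(v[1],v[0])),np.round(st['force'],2))
g=cv2.cvtColor(im,7).astype(float)
m=robot.camera_model('wrist');M=np.array(m['mount']);R=Ro.from_rotvec(st['orientation']).as_matrix()
def pw(X):
    c=M[:3,:3].T@(R.T@(X-st['tool_pos'])-M[:3,3]);return np.round([m['fx']*c[0]/c[2]+m['cx'],m['fy']*c[1]/c[2]+m['cy']],1)
print([pw(w(0,b,.118)) for b in(.04,.022)],[pw(w(0,b,.117)) for b in(.018,0)])
r=int(pw(w(0,.02,.118))[1]);c=int(pw(w(0,.02,.118))[0]);print(r,c)
for c0 in range(c-44,c+60,8): print(c0,g[r-10:r+16,c0:c0+8].mean(1).astype(int).tolist())
```

```text
8.575 [28.32 11.22] 21.61279933529945 [ 2.76 -1.39  0.22]
[array([417.9, 298.6]), array([454.7, 298.5])] [array([462.2, 297.7]), array([498.7, 297.7])]
298 458
414 [75, 76, 75, 76, 83, 100, 118, 143, 170, 191, 199, 214, 224, 167, 99, 85, 106, 117, 121, 122, 115, 90, 55, 37, 32, 33]
422 [81, 80, 81, 81, 86, 101, 116, 140, 161, 168, 170, 190, 218, 174, 111, 85, 84, 85, 87, 87, 84, 68, 46, 33, 31, 32]
430 [82, 82, 82, 82, 87, 102, 117, 140, 161, 170, 189, 227, 232, 180, 112, 84, 81, 81, 81, 81, 78, 63, 43, 33, 32, 33]
438 [133, 133, 133, 133, 132, 129, 123, 136, 159, 173, 199, 233, 235, 197, 147, 133, 133, 134, 134, 133, 126, 98, 60, 37, 31, 32]
446 [125, 136, 139, 139, 133, 120, 109, 119, 145, 170, 204, 221, 226, 221, 211, 205, 205, 206, 206, 206, 198, 152, 86, 43, 33, 32]
454 [140, 128, 122, 117, 96, 71, 60, 64, 71, 77, 83, 92, 108, 133, 157, 165, 168, 174, 180, 184, 178, 139, 81, 41, 32, 32]
462 [151, 145, 132, 120, 99, 73, 61, 67, 79, 84, 85, 85, 90, 109, 128, 134, 139, 146, 152, 154, 146, 111, 66, 37, 32, 32]
470 [133, 127, 126, 121, 101, 75, 61, 65, 78, 84, 85, 85, 92, 110, 131, 139, 144, 145, 142, 141, 135, 105, 63, 38, 32, 32]
478 [154, 139, 129, 123, 107, 79, 62, 65, 79, 85, 86, 86, 89, 105, 127, 135, 135, 134, 135, 140, 138, 107, 64, 37, 32, 33]
486 [148, 145, 136, 126, 109, 81, 62, 65, 79, 85, 86, 86, 89, 103, 126, 134, 136, 142, 149, 152, 143, 109, 65, 37, 33, 33]
494 [140, 131, 128, 125, 110, 81, 63, 63, 76, 84, 87, 86, 90, 104, 128, 139, 147, 153, 154, 154, 146, 111, 66, 37, 33, 32]
502 [157, 144, 131, 124, 114, 85, 63, 63, 75, 85, 87, 87, 88, 101, 129, 141, 142, 142, 141, 144, 147, 138, 119, 100, 86, 70]
510 [156, 155, 148, 134, 118, 87, 64, 63, 76, 84, 87, 87, 88, 101, 130, 140, 140, 141, 148, 153, 154, 155, 155, 154, 152, 149]
```

Call:
{"name": "carry_out", "arguments": {
  "rows": [
    [0,0,0,0,0,0],
    [0,0,0,0,0,0],
    [0,0,0,0,0,0]
  ],
  "jaw": 132
}}

```text
t: 9.0
tool_pos: [0.6052, -0.0064, 0.1408]
orientation: [-3.136, 0.189, 0.001]
force: [0.4, -0.1, 0.9]
opening: 0.0393
gripper_force: 0.0
```

Call:
{"name": "carry_out", "arguments": {
  "rows": [
    [0,0,-0.02,0,0,0],
    [0,0,-0.045,0,0,0],
    [-0.015,0.012,-0.05,0,0,0],
    [-0.04,0.035,-0.05,0,0,0],
    [-0.065,0.055,-0.05,0,0,0],
    [-0.077,0.066,-0.05,0,0,0],
    [-0.077,0.066,-0.05,0,0,0],
    [-0.077,0.066,-0.05,0,0,0],
    [-0.077,0.066,-0.05,0,0,0],
    [-0.077,0.066,-0.05,0,0,0]
  ]
}}

```text
t: 10.25
tool_pos: [0.5216, -0.0625, 0.1909]
orientation: [-3.136, 0.188, 0.001]
force: [0.8, 0.1, -0.3]
opening: 0.0447
gripper_force: 0.0
```

Run:
```python
from h import *
st=robot.read_state();im=snap('wrist','w5.png');print(st['t'],fx(st['tool_pos']),st['tool_pos'][2])
g=cv2.cvtColor(im,7).astype(float)
m=robot.camera_model('wrist');M=np.array(m['mount']);R=Ro.from_rotvec(st['orientation']).as_matrix()
def pw(X):
    c=M[:3,:3].T@(R.T@(X-st['tool_pos'])-M[:3,3]);return np.round([m['fx']*c[0]/c[2]+m['cx'],m['fy']*c[1]/c[2]+m['cy']],1)
print([pw(w(0,b,.118)) for b in(.04,.022)],[pw(w(0,b,.117)) for b in(.018,-.018)])
c,r=pw(w(0,.02,.118)).astype(int);print(r,c)
for c0 in range(c-34,c+60,8): print(c0,g[r-8:r+10,c0:c0+8].mean(1).astype(int).tolist())
cv2.imwrite('pics/w5c.png',cv2.resize(im[r-40:r+50,c-60:c+75,::-1],(810-15,530),interpolation=cv2.INTER_CUBIC))
```

```text
10.25 [-68.54  21.26] 0.19094776013611942
[array([290.3, 136.3]), array([322.5, 136.3])] [array([329.7, 136.3]), array([393.8, 136.3])]
136 326
292 [56, 56, 55, 59, 115, 196, 223, 225, 224, 216, 172, 107, 65, 56, 57, 56, 56, 56]
300 [58, 57, 57, 59, 103, 177, 217, 224, 225, 220, 187, 122, 71, 60, 59, 59, 58, 59]
308 [58, 58, 57, 59, 98, 171, 215, 224, 225, 220, 189, 122, 71, 59, 60, 59, 59, 60]
316 [61, 63, 63, 62, 83, 125, 153, 160, 161, 160, 148, 109, 77, 69, 70, 70, 68, 69]
324 [184, 195, 190, 175, 138, 116, 109, 109, 109, 110, 115, 139, 173, 185, 187, 187, 188, 188]
332 [196, 203, 202, 198, 190, 179, 148, 121, 113, 112, 116, 141, 176, 188, 188, 188, 187, 189]
340 [206, 203, 195, 190, 187, 178, 142, 117, 112, 113, 115, 127, 154, 180, 189, 191, 192, 193]
348 [207, 208, 205, 197, 185, 159, 130, 117, 114, 114, 114, 123, 150, 179, 186, 186, 186, 185]
356 [202, 196, 190, 188, 179, 147, 124, 119, 117, 117, 118, 133, 168, 182, 183, 183, 184, 185]
364 [207, 205, 198, 189, 178, 163, 145, 128, 121, 120, 120, 130, 159, 178, 184, 185, 186, 189]
372 [203, 201, 200, 198, 191, 181, 164, 136, 121, 119, 119, 131, 159, 180, 185, 187, 185, 184]
380 [203, 202, 195, 189, 185, 179, 157, 129, 118, 116, 116, 123, 143, 165, 177, 180, 180, 181]
```

View pics/w5c.png

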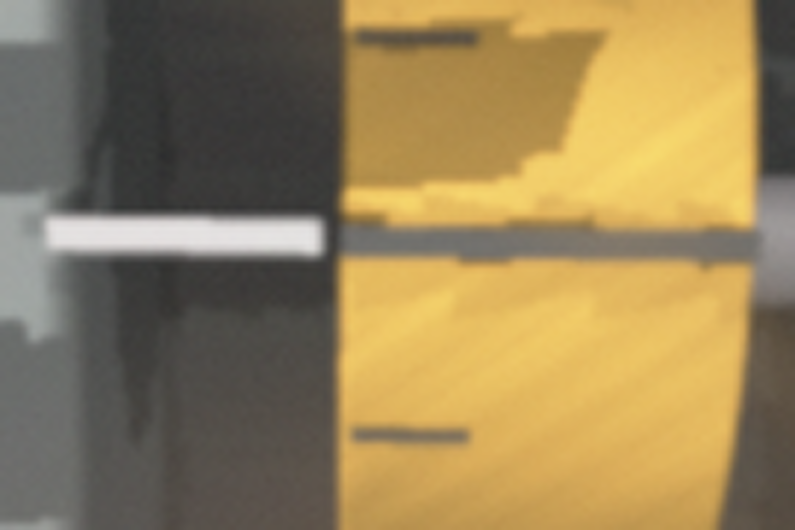

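Run:
```python
from h import *
st=robot.read_state();g=cv2.cvtColor(cv2.imread('pics/w5.png'),6).astype(float)
def cen(r0,r1,c0,c1,sgn):
    p=g[r0:r1,c0:c1].mean(1)*sgn;b=(p[0]+p[-1])/2
    v=np.clip(p-b-.25*(p.max()-b),0,None);return r0+(v*np.arange(r1-r0)).sum()/v.sum()
X=lambda c,r,z:fx(atz('wrist',(c,r),z,st))[0]
rp=[cen(128,151,c,c+6,1) for c in(294,300,306)];print('ptr',rp,[X(c+2.5,r,.118) for c,r in zip((294,300,306),rp)])
e=np.mean([X(c+2.5,r,.118) for c,r in zip((294,300,306),rp)])
for c in(328,334,340):
    for r0,r1,s in((97,108,1),(165,176,-1)):
        r=cen(r0,r1,c,c+6,-1);o=X(c+2.5,r,.075+.0382*np.cos(np.radians(30)))-e
        print(c,round(r,2),round(o,2),np.round(np.degrees(np.arcsin(o/38.2)),2))
for c in range(330,390,8):
    # lug bottom edge & top edge
    p=g[130:155,c:c+8].mean(1);print(c,np.round(p[3:22]).astype(int).tolist())
print([X(360,r,.117)-e for r in (143-.25+.0,144)])
```

```text
ptr [np.float64(135.36687817258883), np.float64(135.63093480329428), np.float64(135.67325881341358)] [np.float64(0.38), np.float64(0.24), np.float64(0.22)]
328 102.48 18.26 28.56
328 169.32 -19.43 -30.57
334 102.66 18.16 28.38
334 169.66 -19.63 -30.92
340 102.42 18.29 28.61
340 169.68 -19.64 -30.94
330 [168, 142, 120, 113, 113, 117, 142, 177, 188, 189, 189, 188, 188, 190, 194, 198, 200, 201, 201]
338 [180, 144, 118, 113, 113, 116, 134, 165, 184, 188, 190, 191, 195, 198, 198, 196, 195, 195, 195]
346 [168, 134, 116, 114, 114, 114, 119, 142, 177, 188, 188, 188, 187, 186, 186, 187, 191, 194, 195]
354 [147, 124, 118, 117, 116, 117, 134, 170, 184, 185, 184, 184, 184, 187, 193, 197, 198, 198, 199]
362 [156, 135, 124, 120, 120, 120, 131, 160, 179, 184, 184, 186, 189, 193, 195, 196, 197, 198, 199]
370 [179, 163, 136, 123, 120, 120, 131, 160, 180, 185, 187, 187, 186, 186, 185, 187, 190, 192, 193]
378 [181, 163, 134, 119, 117, 118, 127, 152, 173, 180, 182, 181, 180, 184, 188, 192, 193, 195, 195]
386 [184, 150, 122, 115, 114, 114, 116, 130, 160, 175, 178, 177, 177, 177, 175, 173, 172, 172, 174]
[np.float64(-3.9299999999999997), np.float64(-4.62)]
```

Call:
{"name": "carry_out", "arguments": {
  "rows": [
    [0.02,-0.018,0,0,0,0],
    [0.045,-0.038,0,0,0,0],
    [0.065,-0.056,0,0,0,0],
    [0.077,-0.066,0,0,0,0],
    [0.077,-0.066,0,0,0,0],
    [0.077,-0.066,0.005,0,0,0],
    [0.077,-0.066,0.025,0,0,0],
    [0.077,-0.066,0.045,0,0,0],
    [0.077,-0.066,0.05,0,0,0],
    [0.077,-0.066,0.05,0,0,0]
  ]
}}

```text
t: 11.55
tool_pos: [0.605, -0.0067, 0.1402]
orientation: [-3.136, 0.189, 0.003]
force: [-0.1, 0.5, 0.1]
opening: 0.0446
gripper_force: 0.0
```

Call:
{"name": "carry_out", "arguments": {
  "rows": [
    [0,0,0,0,0,0],
    [0,0,0,0,0,0],
    [0,0,0,0,0,0],
    [0,0,0,0,0,0],
    [0,0,0,0,0,0],
    [0.0014,0.004,0,0,0,0],
    [0.002,0.008,0,0,0,0],
    [0.0022,0.012,0,0,0,0],
    [0.0018,0.0154,0,0,0,0],
    [0.0018,0.0154,0,0,0,0],
    [0.0018,0.0154,0,0,0,0]
  ],
  "jaw": 255,
  "force": 15
}}

```text
t: 12.92
tool_pos: [0.605, -0.0223, 0.1413]
orientation: [-3.136, 0.189, 0.002]
force: [-5.3, 1.1, 5.9]
opening: 0.0135
gripper_force: 15.0
```

Call:
{"name": "carry_out", "arguments": {
  "rows": [
    [0,0,0,0,0,0],
    [0,0,0,0,0,0],
    [0,0,0,0,0,0]
  ],
  "jaw": 132
}}

```text
t: 13.3
tool_pos: [0.6055, -0.0223, 0.1409]
orientation: [3.136, -0.189, -0.0]
force: [0.0, -0.3, -0.7]
opening: 0.0392
gripper_force: 0.0
```

Call:
{"name": "carry_out", "arguments": {
  "rows": [
    [0,0,-0.02,0,0,0],
    [0,0,-0.045,0,0,0],
    [-0.015,0.01,-0.05,0,0,0],
    [-0.04,0.03,-0.05,0,0,0],
    [-0.065,0.042,-0.05,0,0,0],
    [-0.079,0.05,-0.05,0,0,0],
    [-0.079,0.05,-0.05,0,0,0],
    [-0.079,0.05,-0.05,0,0,0],
    [-0.079,0.05,-0.05,0,0,0],
    [-0.079,0.05,-0.05,0,0,0],
    [-0.079,0.05,-0.05,0,0,0]
  ]
}}

```text
t: 14.68
tool_pos: [0.5213, -0.0621, 0.191]
orientation: [-3.136, 0.189, 0.001]
force: [-0.5, -0.6, 0.3]
opening: 0.0451
gripper_force: 0.0
```

```bash
cat > meas.py <<'E'
from h import *
import sys
st=robot.read_state();im=snap('wrist',sys.argv[1]);print(st['t'],fx(st['tool_pos']),st['tool_pos'][2])
g=cv2.cvtColor(im,7).astype(float)
for c0 in list(range(294,316,6))+list(range(332,390,6)):
    p=g[126:150,c0:c0+6].mean(1)
    q=p[8:11].mean();lo=[]   # plateau inside the bar
    def cross(idx,out):
        m=(q+out)/2
        for a,b in zip(idx[:-1],idx[1:]):
            if (p[a]-m)*(p[b]-m)<=0: return a+(m-p[a])/(p[b]-p[a])*(b-a)+126
    print(c0,[round(v,2) if v else v for v in(cross(range(9,0,-1),p[3]),cross(range(9,20),p[18]))],p[4:18].astype(int).tolist())
E
python3 meas.py w6.png
```

```text
14.675 [-68.9   21.62] 0.19095915868948898
294 [np.float64(131.85), np.float64(138.05)] [57, 84, 150, 207, 223, 225, 224, 210, 142, 76, 57, 57, 56, 54]
300 [np.float64(131.88), np.float64(138.01)] [58, 84, 148, 206, 223, 225, 224, 210, 142, 77, 59, 59, 59, 57]
306 [np.float64(131.89), np.float64(138.08)] [57, 82, 148, 207, 223, 225, 225, 213, 146, 81, 60, 59, 59, 58]
312 [np.float64(132.08), np.float64(138.17)] [58, 73, 135, 203, 223, 225, 225, 214, 153, 88, 62, 60, 59, 58]
332 [np.float64(130.77), np.float64(137.44)] [177, 144, 121, 114, 114, 113, 114, 132, 173, 188, 189, 189, 188, 188]
338 [np.float64(132.17), np.float64(137.54)] [187, 181, 158, 129, 115, 113, 114, 133, 173, 187, 188, 188, 188, 190]
344 [np.float64(132.16), np.float64(137.8)] [191, 183, 163, 133, 117, 114, 114, 129, 164, 185, 190, 191, 193, 195]
350 [np.float64(132.36), np.float64(137.71)] [192, 184, 167, 136, 119, 115, 115, 127, 160, 181, 186, 186, 186, 185]
356 [np.float64(132.03), np.float64(138.86)] [185, 179, 153, 128, 118, 117, 117, 118, 128, 154, 176, 183, 183, 183]
362 [np.float64(131.57), np.float64(138.61)] [188, 177, 144, 123, 119, 119, 119, 119, 133, 167, 181, 183, 184, 185]
368 [np.float64(131.11), np.float64(138.5)] [184, 159, 132, 120, 120, 119, 120, 123, 140, 170, 181, 184, 185, 187]
374 [np.float64(131.0), np.float64(138.03)] [173, 149, 132, 123, 118, 117, 118, 126, 150, 177, 185, 185, 184, 184]
380 [np.float64(132.57), np.float64(138.04)] [186, 183, 174, 141, 118, 115, 115, 123, 147, 175, 183, 183, 180, 179]
386 [np.float64(132.7), np.float64(138.43)] [199, 193, 183, 150, 121, 113, 113, 118, 139, 169, 180, 181, 182, 184]
```

Call:
{"name": "carry_out", "arguments": {
  "rows": [
    [0,0,-0.015,0,0,0],
    [0.01,0.015,-0.03,0,0,0],
    [0.028,0.042,-0.03,0,0,0],
    [0.046,0.07,-0.03,0,0,0],
    [0.062,0.095,-0.03,0,0,0],
    [0.0685,0.1055,-0.03,0,0,0],
    [0.0685,0.1055,-0.028,0,0,0],
    [0.0685,0.1055,-0.025,0,0,0],
    [0.0685,0.1055,-0.02,0,0,0],
    [0.0685,0.1055,-0.02,0,0,0],
    [0.0685,0.1055,-0.02,0,0,0],
    [0.0685,0.1055,-0.02,0,0,0]
  ],
  "jaw": 255
}}

```text
t: 16.23
tool_pos: [0.5766, -0.1752, 0.2114]
orientation: [3.136, -0.189, 0.0]
force: [-0.2, 0.0, -0.2]
opening: 0.0005
gripper_force: 0.0
```

Run:
```python
from h import *
st=robot.read_state();im=snap('wrist','w7.png');snap('side','s7.png');snap('top')
print(st['t'],fx(st['tool_pos']),st['tool_pos'][2],st['force'],st['opening'])
r=robot.outline_of('wrist','punch_head')[:1]
for q in r:
    print(q['conf'],q['pixel'],fx(atz('wrist',q['pixel'],.185,st)))
rows=np.where(r[0]['pixels'])if r else 0
if r: print(rows[0].min(),rows[0].max(),rows[1].min(),rows[1].max())
for n in('side',):
    q=robot.outline_of(n,'punch_head')[:1]
    print([ (a['conf'],a['pixel']) for a in q], proj(n,w(0,-.085,.19)))
a=im[120:400,200:480,::-1];b=cv2.imread('pics/s7.png')[150:290,250:390]
cv2.imwrite('pics/c7.png',np.hstack([cv2.resize(a,(400,400)),cv2.resize(b,(400,400))]))
```

```text
16.225 [ -0.47 -84.  ] 0.21136272514944648 [-0.16233798  0.02657148 -0.22615894] 0.0004895319333747476
0.62 [322.3, 271.8] [  4.01 -83.37]
249 299 291 354
[] [330.22648506 191.0075192 ]
```

View pics/c7.png

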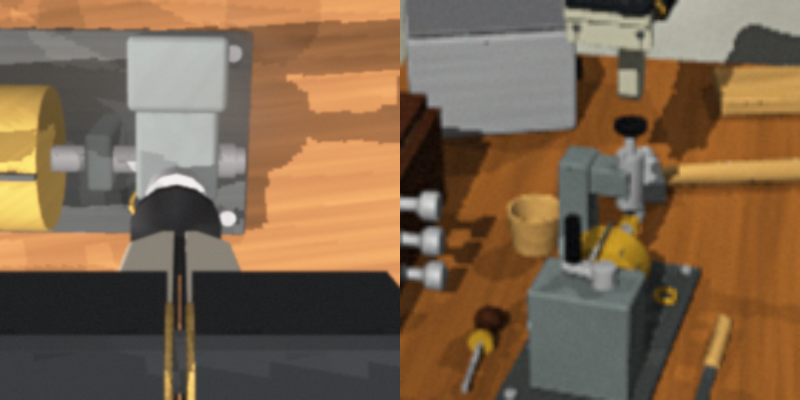

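Call:
{"name": "carry_out", "arguments": {
  "rows": [
    [0,0,0.005,0,0,0],
    [0,0,0.012,0,0,0],
    [0,0,0.017,0,0,0],
    [0,0,0.019,0,0,0],
    [0,0,0.021,0,0,0],
    [0,0,0.023,0,0,0],
    [0,0,0.025,0,0,0],
    [0,0,0.027,0,0,0],
    [0,0,0.028,0,0,0],
    [0,0,0.028,0,0,0],
    [0,0,0.028,0,0,0]
  ]
}}

```text
t: 17.85
tool_pos: [0.5765, -0.1752, 0.1833]
orientation: [3.136, -0.189, 0.0]
force: [-2.0, -0.0, 3.6]
opening: 0.0007
gripper_force: 1.9
```

Call:
{"name": "carry_out", "arguments": {
  "rows": [
    [0,0,0.0005,0,0,0],
    [0,0,0.001,0,0,0],
    [0,0,0.0015,0,0,0],
    [0,0,0.002,0,0,0],
    [0,0,0.002,0,0,0]
  ]
}}

```text
t: 18.48
tool_pos: [0.5765, -0.1752, 0.1811]
orientation: [3.136, -0.189, 0.0]
force: [-1.0, 0.5, 4.8]
opening: 0.0004
gripper_force: 2.1
```

Call:
{"name": "carry_out", "arguments": {
  "rows": [
    [0,0,0.0003,0,0,0],
    [0,0,0.0006,0,0,0],
    [0,0,0.0009,0,0,0],
    [0,0,0.0012,0,0,0],
    [0,0,0.0012,0,0,0]
  ]
}}

```text
t: 19.1
tool_pos: [0.5765, -0.1752, 0.1799]
orientation: [3.136, -0.189, 0.0]
force: [-1.3, 0.3, 4.9]
opening: 0.0003
gripper_force: 2.2
```

Call:
{"name": "carry_out", "arguments": {
  "rows": [
    [0,0,0.0003,0,0,0],
    [0,0,0.0006,0,0,0],
    [0,0,0.0009,0,0,0],
    [0,0,0.0012,0,0,0],
    [0,0,0.0012,0,0,0]
  ]
}}

```text
t: 19.73
tool_pos: [0.5765, -0.1753, 0.1788]
orientation: [3.136, -0.189, 0.0]
force: [-0.5, 0.9, 4.6]
opening: 0.0006
gripper_force: 2.3
```

Call:
{"name": "carry_out", "arguments": {
  "rows": [
    [0,0,0.0003,0,0,0],
    [0,0,0.0006,0,0,0],
    [0,0,0.0009,0,0,0],
    [0,0,0.0012,0,0,0],
    [0,0,0.0012,0,0,0]
  ]
}}

```text
t: 20.35
tool_pos: [0.5766, -0.1752, 0.178]
orientation: [3.136, -0.189, 0.001]
force: [-2.2, 0.3, 7.8]
opening: 0.0005
gripper_force: 3.6
```

Call:
{"name": "carry_out", "arguments": {
  "rows": [
    [0,0,0.0003,0,0,0],
    [0,0,0.0006,0,0,0],
    [0,0,0.0009,0,0,0],
    [0,0,0.0009,0,0,0]
  ]
}}

```text
t: 20.85
tool_pos: [0.5767, -0.1753, 0.1779]
orientation: [3.136, -0.189, 0.001]
force: [-4.4, 1.3, 10.5]
opening: 0.0001
gripper_force: 5.9
```

Call:
{"name": "carry_out", "arguments": {
  "rows": [
    [0,0,0.0003,0,0,0],
    [0,0,0.0006,0,0,0],
    [0,0,0.0006,0,0,0],
    [0,0,0.0006,0,0,0],
    [0,0,0.0006,0,0,0],
    [0,0,0.0006,0,0,0],
    [0,0,0.0006,0,0,0],
    [0,0,0.0006,0,0,0],
    [0,0,0.0006,0,0,0],
    [0,0,0.0006,0,0,0]
  ]
}}

```text
t: 22.1
tool_pos: [0.5767, -0.1753, 0.1779]
orientation: [3.135, -0.189, 0.002]
force: [-4.5, 2.2, 14.6]
opening: 0.0002
gripper_force: 7.4
```

Call:
{"name": "carry_out", "arguments": {
  "rows": [
    [0,0,-0.002,0,0,0],
    [0,0,-0.006,0,0,0],
    [0,0,-0.011,0,0,0],
    [0,0,-0.017,0,0,0],
    [0,0,-0.03,0,0,0],
    [0,0,-0.05,0,0,0],
    [0,0,-0.07,0,0,0],
    [-0.03,-0.04,-0.075,0,0,0],
    [-0.06,-0.08,-0.075,0,0,0],
    [-0.071,-0.106,-0.075,0,0,0],
    [-0.071,-0.106,-0.075,0,0,0],
    [-0.071,-0.106,-0.075,0,0,0]
  ]
}}

```text
t: 23.6
tool_pos: [0.5192, -0.062, 0.252]
orientation: [3.135, -0.189, 0.002]
force: [1.0, -0.4, 0.0]
opening: 0.0005
gripper_force: 0.0
```

Run:
```python
from h import *
robot.read_camera('top');robot.read_camera('top')
st=robot.read_state();im=snap('wrist','w8.png');snap('side','s8.png');print(st['t'],fx(st['tool_pos']),st['tool_pos'][2],st['force'])
b=cv2.imread('pics/s8.png')[170:290,270:390]
m=cv2.imread('pics/w8.png')[90:230,250:490]
cv2.imwrite('pics/c8.png',np.hstack([cv2.resize(m,(480,280),interpolation=2),cv2.resize(b,(280,280),interpolation=2)]))
p=cv2.cvtColor(im,7).astype(float)
```

```text
23.7 [-71.    21.05] 0.25138799283573643 [-0.25873809  0.43254474  0.14909621]
```

View pics/c8.png

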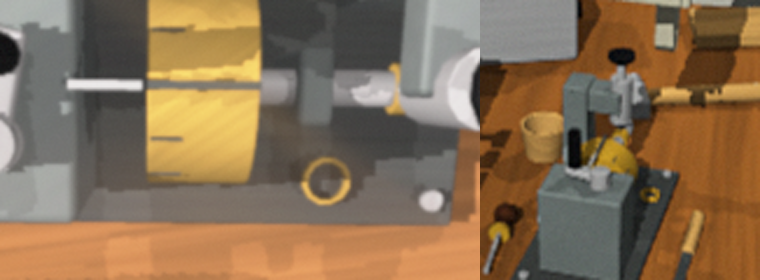

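The lug (row ~85) lines up with the pointer (row ~85). The punch head is back up, and the loose tools and ring have not moved. I'm handing the job in.

```bash
python3 -c "
from plant import robot
print(robot.close_job())"
```

```text
the job is handed in; nothing more can be done
None
```

The job is done and handed in at about 24 s: the drum lug is on the pointer to within what the camera can resolve, the punch met its stop at about 12 mm and leaned on it at 10–15 N for a little over a second, the head sprang back up, and I saw nothing loose disturbed.

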